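# Run a fingertip along an arc of vial stoppers to seat them

## Task

Close the fingers and run the fingertips lightly along the curved row of six large domed stoppers on the aluminium vial block, starting at the end with the tall post, so that each in turn is pressed fully home. Leave the three small vent plugs standing up as they are, and do not grasp, lift or shove the block or disturb the things around it. Finish with the fingers clear.

Things in the scene. Friction and masses are not known exactly. Their poses are not given: they have to be found in the camera images.
- vial_block: loose plain aluminium vial block on rubber feet, 244 x 104 x 45 mm, about 2 kg. Origin: centre of its underside, on the counter; its x axis runs along its 244 mm length from the end with the tall post (-x) to the other end, its y axis from the long side with the three small plugs towards the side where the row of six bulges out, z up. Its flat top is 45 mm above the counter
- post_top (a point): centre of the top of the tall steel post fixed in the block (11 to 18 mm diameter, its top 31 mm above the block's top). It marks the end where the row of six begins; it stands about 36 mm from the first stopper
- stopper0_top (a point): top centre of the first (next to the tall post) of the six large domed grey stoppers. The six stand 36 mm apart along an arc of 138 mm radius on the block's top. Each is a shallow cone 26 mm in diameter and 8 mm high (flank about 33 degrees). Its top stands up to 14 mm above the block's top when raised and 8 mm above it when home, its rim then flush on the block
- stopper0 (a joint): how far the first (next to the tall post) domed stopper is pushed in: 0 = fully raised, 0.006 m = fully home against a hard stop. It takes about 1.5 N, has no spring and stays where it is left. Starts between 0 and 0.0015
- stopper1_top (a point): top centre of the second of the six large domed grey stoppers. The six stand 36 mm apart along an arc of 138 mm radius on the block's top. Each is a shallow cone 26 mm in diameter and 8 mm high (flank about 33 degrees). Its top stands up to 14 mm above the block's top when raised and 8 mm above it when home, its rim then flush on the block
- stopper1 (a joint): how far the second domed stopper is pushed in: 0 = fully raised, 0.006 m = fully home against a hard stop. It takes about 1.5 N, has no spring and stays where it is left. Starts between 0 and 0.0015
- stopper2_top (a point): top centre of the third of the six large domed grey stoppers. The six stand 36 mm apart along an arc of 138 mm radius on the block's top. Each is a shallow cone 26 mm in diameter and 8 mm high (flank about 33 degrees). Its top stands up to 14 mm above the block's top when raised and 8 mm above it when home, its rim then flush on the block
- stopper2 (a joint): how far the third domed stopper is pushed in: 0 = fully raised, 0.006 m = fully home against a hard stop. It takes about 1.5 N, has no spring and stays where it is left. Starts between 0 and 0.0015
- stopper3_top (a point): top centre of the fourth of the six large domed grey stoppers. The six stand 36 mm apart along an arc of 138 mm radius on the block's top. Each is a shallow cone 26 mm in diameter and 8 mm high (flank about 33 degrees). Its top stands up to 14 mm above the block's top when raised and 8 mm above it when home, its rim then flush on the block
- stopper3 (a joint): how far the fourth domed stopper is pushed in: 0 = fully raised, 0.006 m = fully home against a hard stop. It takes about 1.5 N, has no spring and stays where it is left. Starts between 0 and 0.0015
- stopper4_top (a point): top centre of the fifth of the six large domed grey stoppers. The six stand 36 mm apart along an arc of 138 mm radius on the block's top. Each is a shallow cone 26 mm in diameter and 8 mm high (flank about 33 degrees). Its top stands up to 14 mm above the block's top when raised and 8 mm above it when home, its rim then flush on the block
- stopper4 (a joint): how far the fifth domed stopper is pushed in: 0 = fully raised, 0.006 m = fully home against a hard stop. It takes about 1.5 N, has no spring and stays where it is left. Starts between 0 and 0.0015
- stopper5_top (a point): top centre of the sixth and last (farthest from the post) of the six large domed grey stoppers. The six stand 36 mm apart along an arc of 138 mm radius on the block's top. Each is a shallow cone 26 mm in diameter and 8 mm high (flank about 33 degrees). Its top stands up to 14 mm above the block's top when raised and 8 mm above it when home, its rim then flush on the block
- stopper5 (a joint): how far the sixth and last (farthest from the post) domed stopper is pushed in: 0 = fully raised, 0.006 m = fully home against a hard stop. It takes about 1.5 N, has no spring and stays where it is left. Starts between 0 and 0.0015
- vent0_top (a point): top centre of one of the three small flat-topped grey vent plugs (12 mm diameter, top 10 mm above the block's top when raised). They stand on the hollow side of the arc, at least 50 mm from the stoppers, and must stay raised
- vent0 (a joint): how far this vent plug is pushed in: 0 = raised (as it starts), 0.006 m = pushed in; moves under about 1.5 N and stays
- vent1_top (a point): top centre of one of the three small flat-topped grey vent plugs (12 mm diameter, top 10 mm above the block's top when raised). They stand on the hollow side of the arc, at least 50 mm from the stoppers, and must stay raised
- vent1 (a joint): how far this vent plug is pushed in: 0 = raised (as it starts), 0.006 m = pushed in; moves under about 1.5 N and stays
- vent2_top (a point): top centre of one of the three small flat-topped grey vent plugs (12 mm diameter, top 10 mm above the block's top when raised). They stand on the hollow side of the arc, at least 50 mm from the stoppers, and must stay raised
- vent2 (a joint): how far this vent plug is pushed in: 0 = raised (as it starts), 0.006 m = pushed in; moves under about 1.5 N and stays
- brown_bottle: brown round bottle with a black cap, 46 mm diameter, 105 mm high; stands on the counter beside the work, not to be disturbed. Origin: centre of its underside
- small_bottle: small white round bottle with a cap, 24 mm diameter, 44 mm high; stands on the counter beside the work, not to be disturbed. Origin: centre of its underside
- beaker: empty beaker, 72 mm diameter, 87 mm high; stands on the counter beside the work, not to be disturbed. Origin: centre of its underside
- carton: folded carton, 62 x 90 x 50 mm; stands on the counter beside the work, not to be disturbed. Origin: centre of its underside

How it is judged (in metres and radians):
On the way, in this order (a step that is already met when the one before it is completed fails the run):
1. the first (next to the tall post) domed stopper is pressed home, the next one not yet (value of joint stopper0 above 0.0045 m and not (value of joint stopper1 above 0.0045 m)), for 0.05 s.
2. the second domed stopper is pressed home, the next one not yet (value of joint stopper1 above 0.0045 m and not (value of joint stopper2 above 0.0045 m)), for 0.05 s.
3. the third domed stopper is pressed home, the next one not yet (value of joint stopper2 above 0.0045 m and not (value of joint stopper3 above 0.0045 m)), for 0.05 s.
4. the fourth domed stopper is pressed home, the next one not yet (value of joint stopper3 above 0.0045 m and not (value of joint stopper4 above 0.0045 m)), for 0.05 s.
5. the fifth domed stopper is pressed home, the next one not yet (value of joint stopper4 above 0.0045 m and not (value of joint stopper5 above 0.0045 m)), for 0.05 s.
6. the sixth and last (farthest from the post) domed stopper is pressed home (value of joint stopper5 above 0.0045 m), for 0.05 s.
At the end, for the whole second after the job is handed in: all six domed stoppers are within 1.5 mm of fully home, pressed in order from the post's end; the three vent plugs are still raised (within 2 mm); the block stands flat, at rest, within 20 mm of where it was (value of joint each of stopper0, stopper1, stopper2, stopper3, stopper4, stopper5 above 0.0045 m and value of joint each of vent0, vent1, vent2 below 0.002 m and distance of vial_block from where it was at the start of the episode below 0.02 m and angle between vial_block's own z axis and vertical below 0.05 rad and linear speed of vial_block below 0.01 m/s); the robot touches nothing.
It fails at once if a vent plug is pushed in by more than 2 mm (value of joint any of vent0, vent1, vent2 above 0.002 m).
It fails at once if the block is shoved or lifted by more than 20 mm, or tipped (distance of vial_block from where it was at the start of the episode above 0.02 m or angle between vial_block's own z axis and vertical above 0.1 rad).
It fails at once if the fingers bear on the block or its stoppers with more than 40 N (contact force between the fingers and vial_block above 40 N).
It fails at once if a thing beside the work is moved by more than 20 mm (distance of any of brown_bottle, small_bottle, beaker, carton from where it was at the start of the episode above 0.02 m).
It also fails if it takes over 38 s, if anything falls off the work surface, if the arm or the gripper's body presses on something with over 40 N, if the wrist force passes 120 N, or if a joint passes its speed limit or range.

## Robot

A 6-joint arm with a two-finger parallel gripper is mounted at the origin on a cart in front of the work surface, level with it; the furniture and walls round the work are solid. World frame = base frame: x ahead of the robot, y to its left, z up, the work surface at z = 0. Lengths are in mm, angles in rad, forces in N, time in s.
With the tool pointing down it reaches from about 350 to 775 mm from the base axis. Payload 5.5 kg.
Tool frame: the origin (TCP) lies at the very end of the fingers, on their centre line; the grasp point (between the pads) lies 19 mm behind it; z points along the fingers, y is the line along which they close (so a half turn about z gives the same grasp; the last joint's range is limited). The gripper opens to 85 mm and grips with 20 to 120 N. Pads are 22 mm wide; open, the fingers measure 114 mm over their backs; the gripper's body (76 mm by 85 mm) begins 54 mm behind the grasp point. The pads swing forward as they close: fully open they stand 13 mm farther back than shut.
Start: joints at [1.112, 0.313, 0.046, 1.304, 0, 1.431], TCP at [180.246, 546.062, 231.323] pointing down, gripper open.
Joint ranges: [-2.76, 2.76], [-0.86, 1.69], [-1.03, 1.26], [-2.2, 2.34], [-1.47, 1.5], [-3.14, 3.14]. Speed limits (rad/s): [2.57, 2.57, 3.14, 3.14, 3.14, 3.14].

## Interface

Orientations are given as a 3x3 rotation matrix whose columns are the frame's x, y, z axes.
In Python, from rig import * gives the robot as it stands.
- The arm moves only by the tool jog_arm, never from a script. Its argument "deltas" is a list of rows, each a list of 7 numbers: the shift along the tool's x, y, z as a fraction of full scale, then the turn, a rotation vector about the tool's x, y, z as a fraction of full scale, then the opening, from -1 (shut) to 1 (fully open), so that 0 is half open. In form: [[dx, dy, dz, ax, ay, az, hand], ...]. A call has 1 to 10 rows; each row shifts and turns the commanded pose from where the row before left it, along the tool's axes as they then stand; what a row does not reach is not made up. Full scale, the value 1, is 400 mm for a shift and pi/4 rad for a turn. A row lasts 1/10 s, in which the tool goes at most 50 mm and 8.59 degrees, less where a joint would pass 70% of its speed; a pose out of reach is approached as far as the arm can. A call with a number of a shift or a turn outside -1 to 1 is refused whole. A call with a gripper value outside its range is refused whole. The fingers move at their own pace and stop on an object; "squeeze" is the grip in N (left out, the last holds). Time passes only in rows, so rows that do not move let the fingers close. It gives the time, the measured TCP pose, the force, the opening and the grip force at its end, in the units of the state.
- state(): the state, without advancing time (a new reading comes with each control period).
- snapshot(name): name is "side" or "top" or "wrist"; returns (picture, depth): 420x560x3 uint8, red, green, blue; 420x560 float32, mm along the optical axis (not along the pixel's ray), 0 where there is no reading.
- camera_params(name): a dict with "mtx" (3x3 intrinsics, pixels), "dist_coeffs" ([k1, k2, p1, p2, k3] as OpenCV has them; the pictures are not rectified), "R" (3x3) and "t" (3): a world point X has camera coordinates R X + t; the wrist camera has in their place "T_tool_cam" (4x4, takes a point from camera to tool coordinates, whose origin is the TCP and whose axes are the flange's). Camera axes: x right, y down, z forward; pixel columns grow to the right and rows downward; lengths in mm; the calibration is good to about 2 mm. A picture is of the moment at which its call begins: read the wrist's pose just before it. camera_params takes no time and is no camera call.
- finish_job(): hands the job in; it is judged then, once.
The state is a dict: "time": time; "joint_positions": joint angles; "dq": joint speeds; "joint_torque": joint torques, N m; "position": TCP position; "tool_rot": TCP orientation; "force": force on the tool from outside, world axes, zero at the start; "moment": the same for the moment, N m; "grip_width": finger opening in mm; "gripper_force": force on a finger pad.
Only numpy, scipy, OpenCV 4.12 (cv2) and the standard library are available. Lean on these libraries where they do the work, as an engineer would, in place of code of your own. Each camera call takes 0.05 s, during which the arm holds its last target. There are 200 camera calls.

## Working session

There is one attempt and no reset: what is moved stays moved. The work goes in short steps, Python scripts to look and compute and a tool call to move; the robot and the scene stay as the last step left them, time stands still between calls to the robot, and variables do not carry over. Pictures are saved under pics/ and viewed, at most 10 in all, crops included, and the job is handed in when it is done.

Besides the shell and the picture viewer there is one more tool, called after "Call:" as name([rows], argument=value, ...), one row to a line, values as JSON. jog_arm: Moves the arm, as the interface text tells. Its arguments: {"type":"object","properties":{"deltas":{"type":"array","items":{"type":"array","items":{"type":"number"}}},"squeeze":{"type":"number"}},"required":["deltas"]}

```bash
mkdir -p pics; cat > h.py <<'E'
from rig import *
import numpy as np, cv2
def snap(n,f):
    s=state(); p,d=snapshot(n); cv2.imwrite(f'pics/{f}.png',p[:,:,::-1]); np.save(f'pics/{f}.npy',d); return p,d,s
def world(n,uv,z,s=None):
    "ray through pixel met with plane z"
    c=camera_params(n); u=cv2.undistortPoints(np.array(uv,float).reshape(-1,1,2),np.array(c['mtx']),np.array(c['dist_coeffs'])).reshape(-1,2)
    r=np.c_[u,np.ones(len(u))]
    if n=='wrist':
        T=np.array(c['T_tool_cam']);Rt=np.array(s['tool_rot']);R=Rt@T[:3,:3];o=Rt@T[:3,3]+s['position']
    else:
        R=np.array(c['R']).T;o=-R@np.array(c['t'])
    d=r@R.T; z=np.broadcast_to(z,len(d)); return o+d*((z-o[2])/d[:,2])[:,None]
E
python3 - <<'E'
from h import *
for n in('top','side'): snap(n,n+'0')
s=state();print(s['time'],s['position'],s['tool_rot'],s['force'],s['grip_width'])
E
```

```text
0.1 [180.01275102 545.61960195 230.50772343] [[-9.49620902e-01  3.13400037e-01 -7.47890857e-04]
 [ 3.13400827e-01  9.49619820e-01 -1.45572914e-03]
 [ 2.53986414e-04 -1.61678043e-03 -9.99998661e-01]] [-0.55958792  0.15370131  0.10838397] 85.1884713699779
```

View pics/top0.png

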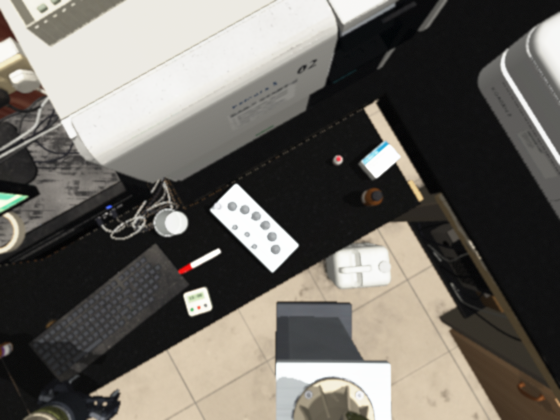

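View pics/side0.png

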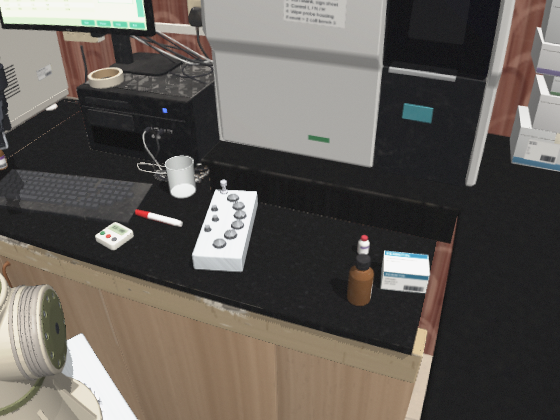

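The top view shows the block around (254,228), with its post at the upper-left end near (217,207). In the side view the post is at (223,186). I'll enlarge both.

```bash
python3 - <<'E'
from h import *
a=cv2.imread('pics/top0.png')[175:280,200:310]; b=cv2.imread('pics/side0.png')[170:275,180:290]
cv2.imwrite('pics/c1.png',np.hstack([cv2.resize(x,None,fx=3.6,fy=3.6*1.0,interpolation=cv2.INTER_CUBIC) for x in(a,b)]))
for n in('top','side'):
    c=camera_params(n); P=np.array([state()['position'],[0,0,0],[500,0,0],[0,500,0]],float)
    print(n,cv2.projectPoints(P,cv2.Rodrigues(np.array(c['R']))[0],np.array(c['t']),np.array(c['mtx']),np.array(c['dist_coeffs']))[0].reshape(-1,2).round(), (-np.array(c['R']).T@c['t']).round())
print(world('top',[[217,207],[254,228],[285,262],[172,222],[338,160],[372,197],[380,158]],45).round())
E
```

```text
top [[100. 383.]
 [333. 418.]
 [333. 237.]
 [153. 416.]] [ 533.  135. 1119.]
side [[  6. 144.]
 [ 35. 433.]
 [279. 295.]
 [-33. 268.]] [  61. -557.  718.]
[[ 582.  324.   45.]
 [ 525.  221.   45.]
 [ 433.  136.   45.]
 [ 540.  447.   45.]
 [ 714.   -9.   45.]
 [ 612. -102.   45.]
 [ 720. -125.   45.]]
```

View pics/c1.png

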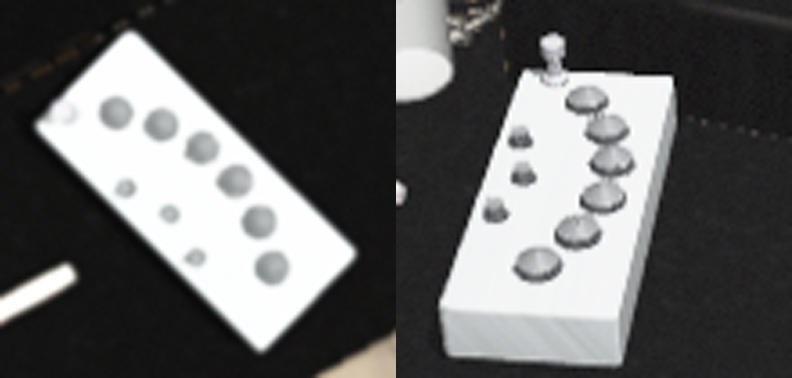

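```bash
cat > fit.py <<'E'
from h import *
from scipy.optimize import least_squares
def arc(p):
    "p: centre x,y and angle of first stopper from arc centre; step fixed by 36 mm chord"
    st=2*np.arcsin(18/138.); return lambda sg: np.array([p[:2]+138*np.array([np.cos(p[2]+sg*i*st),np.sin(p[2]+sg*i*st)]) for i in range(6)])
def fit(W):
    best=None
    for sg in(1,-1):
        for a in np.arange(0,6.3,.8):
            r=least_squares(lambda p:(arc(p)(sg)-W[:,:2]).ravel(),[*(W[:,:2].mean(0)-138*np.array([np.cos(a),np.sin(a)])),a])
            if best is None or r.cost<best[0]: best=(r.cost,arc(r.x)(sg),r.x,sg)
    return best
E
python3 - <<'E'
from fit import *
k=lambda L:[[200+a/3.6,175+b/3.6] for a,b in L]
W=world('top',k([(116,112),(161,124),(202,147),(235,180),(259,221),(272,268)]),53)
f=fit(W);print(f[0],f[1].round(1),f[2],(f[1]-W[:,:2]).round(1))
print('corners',world('top',k([(130,30),(357,253),(262,352),(36,125)]),45).round())
# side
k2=lambda L:[[180+a/3.6,170+b/3.6] for a,b in L]
print('side',world('side',k2([(586,99),(606,127),(611,159),(602,195),(578,230),(537,262)])-np.array([[110,0]]),53).round(1))
print('post',world('side',[[180+(552-396)/3.6,170+40/3.6]],76))
T=camera_params('wrist')['T_tool_cam'];print(np.round(T,2))
# highest surroundings near block from top depth
d=np.load('pics/top0.npy');c=camera_params('top');v,u=np.mgrid[150:300:10,180:340:16]
r=cv2.undistortPoints(np.stack([u,v],-1).astype(float).reshape(-1,1,2),np.array(c['mtx']),np.array(c['dist_coeffs'])).reshape(-1,2)
X=np.c_[r,np.ones(len(r))]*d[v,u].reshape(-1,1); X=(X-np.array(c['t']))@np.array(c['R']); print(X[:,2].reshape(v.shape).astype(int))
E
```

```text
0.7458104382393632 [[584.7 281.6]
 [575.8 246.7]
 [558.1 215.3]
 [532.9 189.6]
 [501.9 171.3]
 [467.3 161.5]] [ 4.47716315e+02  2.98155954e+02 -1.20511982e-01] [[ 0.4  0.7]
 [ 0.4  0.1]
 [-0.   0.1]
 [-0.3 -0.4]
 [-0.5 -0.4]
 [ 0.1 -0.1]]
corners [[648. 272.  45.]
 [478.  97.  45.]
 [403. 169.  45.]
 [574. 343.  45.]]
side [[582.7 273.5  53. ]
 [574.5 239.6  53. ]
 [557.2 209.6  53. ]
 [531.9 183.3  53. ]
 [501.6 164.6  53. ]
 [466.7 155.3  53. ]]
post [[586.47869179 315.48999858  76.        ]]
[[ 0.0000e+00 -9.5000e-01 -3.1000e-01  7.9130e+01]
 [ 1.0000e+00  0.0000e+00 -0.0000e+00 -8.0000e-02]
 [ 0.0000e+00 -3.1000e-01  9.5000e-01 -1.4275e+02]
 [ 0.0000e+00  0.0000e+00  0.0000e+00  1.0000e+00]]
[[ 491  447  255  170  102  103  104    0   -1   -5]
 [ 443  249  161  103  103  104    0    4   -1   -3]
 [ 240  153  106  103  104    1   -3   -1    3    1]
 [ 131  103  103  105    1    0    0    3   -4    3]
 [ 103  101  101    0   -1    0   -3    0    2   -1]
 [ 103  101    2   41   41   -4   -1   -2   -1    0]
 [   0    0   45   42   57   42    0    1    2    1]
 [  85   -3    0   44   47   46   -2    0    0   -1]
 [  56   -1    0    3   45   45   42   -3    1   -3]
 [  -4   -2    0    1   43   45   45   46   -1   -5]
 [   0    0   -1    0   -4   45   58   43   -2    0]
 [   0   15    0   -2    0   42   46   -3   -1 -840]
 [  11   -2   -1    2   -3   -2   -2    0 -846 -836]
 [  13    0    0    0    3    0    0 -840 -840 -844]
 [  10   19   -1    0    2   -3 -833 -841 -835 -843]]
```

Call:
jog_arm([
  [-0.1065,-0.0557,0,0,0,0,-1],
  [-0.1065,-0.0557,0,0,0,0,-1],
  [-0.1065,-0.0557,0,0,0,0,-1],
  [-0.1065,-0.0557,0,0,0,0,-1],
  [-0.1065,-0.0557,0,0,0,0,-1],
  [-0.1065,-0.0557,0,0,0,0,-1],
  [-0.1065,-0.0557,0,0,0,0,-1],
  [-0.1065,-0.0557,0,0,0,0,-1],
  [-0.1065,-0.0557,0,0,0,0,-1],
  [-0.1065,-0.0557,0,0,0,0,-1],
], squeeze=20)

```text
time: 1.1
position: [515.8, 199.2, 231.0]
tool_rot: [[-0.95, 0.314, -0.001], [0.314, 0.95, 0.0], [0.001, -0.0, -1.0]]
force: [-0.8, 1.3, 0.1]
grip_width: -0.0
gripper_force: 0.0
```

Call:
jog_arm([
  [0,0,0,0,0,-0.178,-1],
  [0,0,0,0,0,-0.178,-1],
  [0,0,0,0,0,-0.178,-1],
  [0,0,0,0,0,-0.178,-1],
  [0,0,0,0,0,-0.178,-1],
  [0,0,0,0,0,-0.178,-1],
  [0,0,0,0,0,-0.178,-1],
  [0,0,0,0,0,-0.178,-1],
  [0,0,0,0,0,0,-1],
  [0,0,0,0,0,0,-1],
])

```text
time: 2.1
position: [514.7, 200.9, 231.0]
tool_rot: [[-0.699, -0.715, -0.001], [-0.715, 0.699, -0.0], [0.001, 0.0, -1.0]]
force: [0.4, -0.1, -0.1]
grip_width: -0.1
gripper_force: 0.0
```

```bash
python3 - <<'E'
from h import *
p,d,s=snap('wrist','w0'); print(s['time'],np.round(s['position'],1),np.round(s['tool_rot'],3),s['grip_width'],s['force'],np.round(s['joint_positions'],2))
np.save('pics/w0R.npy',s['tool_rot']);np.save('pics/w0p.npy',s['position'])
E
```

```text
2.1 [514.7 200.9 231. ] [[-0.699 -0.715 -0.001]
 [-0.715  0.699 -0.   ]
 [ 0.001  0.    -1.   ]] -0.09249880335043426 [ 0.36223428 -0.0641019  -0.05026854] [ 0.23  0.27 -0.01  1.29  0.   -0.57]
```

View pics/w0.png

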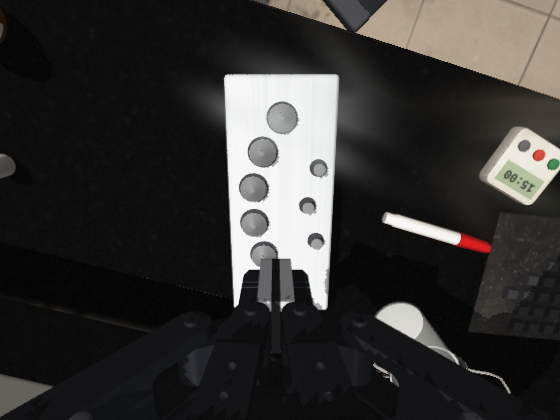

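The wrist view shows stoppers 5 to 1 at about (283,117), (263,152), (254,188), (254,223) and (263,254). The vents are at (319,168), (308,206) and (316,241), and the first stopper is hidden behind the fingers. I'll enlarge it to find the apexes.

```bash
python3 - <<'E'
from h import *
a=cv2.imread('pics/w0.png')[90:270,220:345]
cv2.imwrite('pics/c2.png',cv2.resize(a,None,fx=3.3,fy=3.3,interpolation=cv2.INTER_CUBIC))
E
```

```text
(no output)
```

View pics/c2.png

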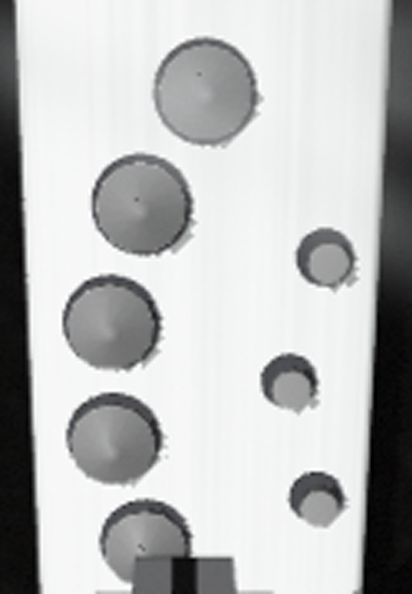

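```bash
python3 - <<'E'
from fit import *
s={'tool_rot':np.load('pics/w0R.npy'),'position':np.load('pics/w0p.npy')}
k=lambda L:[[220+a/3.3,90+b/3.3] for a,b in L]
W=world('wrist',k([(206,93),(141,207),(110,327),(113,441)]),[57.5]*4,s)[::-1]
print(W.round(1))
st=2*np.arcsin(18/138.)
r=least_squares(lambda p:(arc(p)(-1)[2:]-W[:,:2]).ravel(),[447,298,-.12]);P=arc(r.x)(-1)
print(r.cost,P.round(1),r.x)
print('vents',world('wrist',k([(330,263),(293,390),(319,507)]),55,s).round(1))
print('block',world('wrist',[[225,74],[338,74],[327,308]],45,s).round(1))
E
```

```text
[[555.7 214.5  57.5]
 [531.7 189.7  57.5]
 [501.3 171.7  57.5]
 [467.3 162.3  57.5]]
2.3045896316362144 [[583.7 281.7]
 [574.7 246.8]
 [557.  215.4]
 [531.9 189.7]
 [500.9 171.4]
 [466.2 161.7]] [ 4.46693727e+02  2.98295648e+02 -1.20820335e-01]
vents [[474.7 220.3  55. ]
 [507.6 240.7  55. ]
 [527.2 273.4  55. ]]
block [[477.5 100.1  45. ]
 [406.  170.   45. ]
 [572.7 342.2  45. ]]
```

Call:
jog_arm([
  [-0.0885,0.0058,0,0,0,0,-1],
  [-0.0885,0.0058,0,0,0,0,-1],
  [-0.0885,0.0058,0,0,0,0,-1],
  [0,0,0,0,0,0,-1],
  [0,0,0.1,0,0,0,-1],
  [0,0,0.1,0,0,0,-1],
  [0,0,0.1,0,0,0,-1],
  [0,0,0.08,0,0,0,-1],
  [0,0,0.02,0,0,0,-1],
  [0,0,0,0,0,0,-1],
])

```text
time: 3.15
position: [582.6, 281.3, 70.2]
tool_rot: [[-0.698, -0.716, -0.003], [-0.716, 0.698, -0.001], [0.003, 0.001, -1.0]]
force: [-0.5, -0.2, -1.0]
grip_width: -0.2
gripper_force: 0.0
```

```bash
python3 - <<'E'
from h import *
p,d,s=snap('side','s1'); print(s['time'],s['position'],s['force'])
cv2.imwrite('pics/c3.png',cv2.resize(p[110:280,150:310,::-1],None,fx=3.5,fy=3.5,interpolation=cv2.INTER_CUBIC))
E
```

```text
3.15 [582.63542277 281.27431781  70.19718183] [-0.47722627 -0.23686085 -1.00024826]
```

View pics/c3.png

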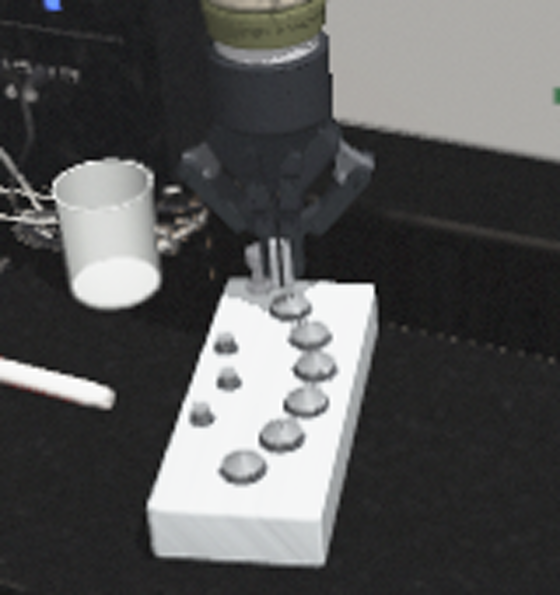

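The tip is right above stopper 0 and clear of the post. I'll go down gently.

Call:
jog_arm([
  [-0.003,-0.0015,0.015,0,0,0,-1],
  [0,0,0.0075,0,0,0,-1],
  [0,0,0.005,0,0,0,-1],
  [0,0,0.005,0,0,0,-1],
  [0,0,0.0025,0,0,0,-1],
  [0,0,0,0,0,0,-1],
])

```text
time: 3.8
position: [585.5, 282.5, 57.5]
tool_rot: [[-0.697, -0.717, 0.001], [-0.717, 0.697, 0.0], [-0.001, -0.0, -1.0]]
force: [0.6, 0.2, 1.5]
grip_width: -0.4
gripper_force: 0.3
```

Call:
jog_arm([
  [0,0,0.0025,0,0,0,-1],
  [0,0,0.0025,0,0,0,-1],
  [0,0,0,0,0,0,-1],
])

```text
time: 4.1
position: [585.5, 282.5, 55.3]
tool_rot: [[-0.697, -0.717, 0.0], [-0.717, 0.697, 0.0], [-0.0, -0.0, -1.0]]
force: [0.3, 0.5, 0.7]
grip_width: 0.1
gripper_force: 0.5
```

Call:
jog_arm([
  [0,0,0.0025,0,0,0,-1],
  [0,0,0.0013,0,0,0,-1],
  [0,0,0,0,0,0,-1],
])

```text
time: 4.4
position: [585.3, 282.5, 53.7]
tool_rot: [[-0.697, -0.717, 0.0], [-0.717, 0.697, 0.0], [-0.0, 0.0, -1.0]]
force: [0.5, 0.1, 1.3]
grip_width: -0.2
gripper_force: 0.5
```

Call:
jog_arm([
  [0,0,0.0013,0,0,0,-1],
  [0,0,0,0,0,0,-1],
])

```text
time: 4.6
position: [585.3, 282.5, 53.2]
tool_rot: [[-0.697, -0.717, 0.0], [-0.717, 0.697, 0.0], [-0.0, -0.0, -1.0]]
force: [-0.2, -0.3, 1.3]
grip_width: -0.1
gripper_force: 0.5
```

Call:
jog_arm([
  [0,0,0.0013,0,0,0,-1],
  [0,0,0,0,0,0,-1],
])

```text
time: 4.8
position: [585.3, 282.5, 52.8]
tool_rot: [[-0.697, -0.717, 0.0], [-0.717, 0.697, 0.0], [-0.0, -0.0, -1.0]]
force: [0.4, -0.2, 1.9]
grip_width: 0.1
gripper_force: 0.9
```

Call:
jog_arm([
  [0,0,0.0013,0,0,0,-1],
  [0,0,0,0,0,0,-1],
])

```text
time: 5.0
position: [585.4, 282.5, 52.7]
tool_rot: [[-0.697, -0.717, 0.001], [-0.717, 0.697, 0.0], [-0.001, -0.0, -1.0]]
force: [-0.2, 0.2, 4.1]
grip_width: 0.1
gripper_force: 2.2
```

Hard stop felt at z≈52.8, as expected (53). Now I'll slide along at that height.

Call:
jog_arm([
  [0.0136,-0.0074,-0.0007,0,0,0,-1],
  [0.0136,-0.0074,0,0,0,0,-1],
  [0.0136,-0.0074,0,0,0,0,-1],
  [0.0136,-0.0074,0,0,0,0,-1],
  [0.0136,-0.0074,0,0,0,0,-1],
  [0.0136,-0.0074,0,0,0,0,-1],
  [0,0,0,0,0,0,-1],
])

```text
time: 5.7
position: [575.0, 245.3, 52.7]
tool_rot: [[-0.698, -0.716, -0.0], [-0.716, 0.698, -0.001], [0.001, -0.001, -1.0]]
force: [-0.6, -1.5, 4.1]
grip_width: 0.2
gripper_force: 2.1
```

Call:
jog_arm([
  [0.0141,-0.0034,0,0,0,0,-1],
  [0.0141,-0.0034,0,0,0,0,-1],
  [0.0141,-0.0034,0,0,0,0,-1],
  [0.0141,-0.0034,0,0,0,0,-1],
  [0.0141,-0.0034,0,0,0,0,-1],
  [0.0141,-0.0034,0,0,0,0,-1],
  [0,0,0,0,0,0,-1],
])

```text
time: 6.4
position: [556.9, 215.7, 52.7]
tool_rot: [[-0.698, -0.717, -0.0], [-0.717, 0.698, -0.001], [0.001, -0.0, -1.0]]
force: [-0.9, -0.5, 4.9]
grip_width: -0.3
gripper_force: 2.2
```

```bash
python3 - <<'E'
from h import *
p,d,s=snap('side','s2'); print(s['time'],s['position'],s['force'])
cv2.imwrite('pics/c4.png',cv2.resize(p[150:280,170:290,::-1],None,fx=4.5,fy=4.5,interpolation=cv2.INTER_CUBIC))
E
```

```text
6.4 [556.92330314 215.71648148  52.71618248] [-0.91927304 -0.45050301  4.89182125]
```

View pics/c4.png

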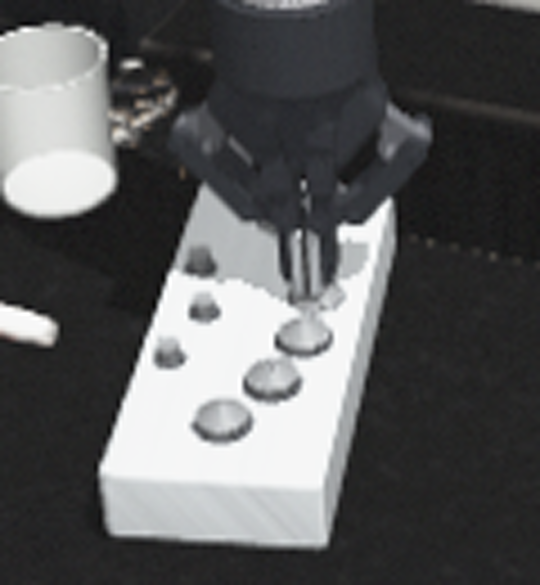

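The block hasn't moved: its bottom-left corner is still at about (194,269). The fingers are on stopper 2, and stoppers 3 to 5 are still raised at crop (303,335), (272,380) and (222,420). Continuing.

Call:
jog_arm([
  [0.015,0,0,0,0,0,-1],
  [0.015,0,0,0,0,0,-1],
  [0.015,0,0,0,0,0,-1],
  [0.015,0,0,0,0,0,-1],
  [0.015,0,0,0,0,0,-1],
  [0.015,0,0,0,0,0,-1],
  [0,0,0,0,0,0,-1],
])

```text
time: 7.15
position: [531.6, 190.0, 52.7]
tool_rot: [[-0.697, -0.717, -0.001], [-0.717, 0.697, -0.001], [0.001, -0.0, -1.0]]
force: [-0.2, -0.0, 4.9]
grip_width: -0.3
gripper_force: 2.2
```

Call:
jog_arm([
  [0.0144,0.0038,0,0,0,0,-1],
  [0.0144,0.0038,0,0,0,0,-1],
  [0.0144,0.0038,0,0,0,0,-1],
  [0.0144,0.0038,0,0,0,0,-1],
  [0.0144,0.0038,0,0,0,0,-1],
  [0.0144,0.0038,0,0,0,0,-1],
  [0,0,0,0,0,0,-1],
])

```text
time: 7.85
position: [500.8, 171.8, 52.7]
tool_rot: [[-0.697, -0.717, -0.001], [-0.717, 0.697, -0.001], [0.001, 0.0, -1.0]]
force: [-0.6, -0.8, 4.5]
grip_width: -0.3
gripper_force: 2.5
```

Next, the last stopper, then I'll lift straight up and back off.

Call:
jog_arm([
  [0.0129,0.0072,0,0,0,0,-1],
  [0.0129,0.0072,0,0,0,0,-1],
  [0.0129,0.0072,0,0,0,0,-1],
  [0.0129,0.0072,0,0,0,0,-1],
  [0.0129,0.0072,0,0,0,0,-1],
  [0.0129,0.0072,0,0,0,0,-1],
  [0,0,0,0,0,0,-1],
])

```text
time: 8.55
position: [466.6, 161.9, 52.6]
tool_rot: [[-0.697, -0.717, -0.001], [-0.717, 0.697, -0.0], [0.001, 0.0, -1.0]]
force: [-0.5, 0.0, 5.8]
grip_width: 0.1
gripper_force: 2.9
```

Call:
jog_arm([
  [0,0,-0.03,0,0,0,-1],
  [0,0,-0.08,0,0,0,-1],
  [0,0,-0.1,0,0,0,-1],
  [0,0,-0.1,0,0,0,-1],
  [0,0,-0.08,0,0,0,-1],
  [0.08,0,-0.03,0,0,0,-1],
  [0.08,0,0,0,0,0,-1],
  [0,0,0,0,0,0,-1],
  [0,0,0,0,0,0,-1],
])

```text
time: 9.45
position: [422.4, 116.1, 220.7]
tool_rot: [[-0.698, -0.716, -0.001], [-0.716, 0.698, 0.0], [0.0, 0.001, -1.0]]
force: [-0.4, -0.6, 0.9]
grip_width: -0.2
gripper_force: 0.0
```

```bash
python3 - <<'E'
from h import *
p,d,s=snap('side','s3'); print(s['time'],s['position'],s['force'])
cv2.imwrite('pics/c5.png',cv2.resize(p[160:280,170:290,::-1],None,fx=4.8,fy=4.8,interpolation=cv2.INTER_CUBIC))
E
```

```text
9.45 [422.43328754 116.12075199 220.69175902] [-0.37138195 -0.59851636  0.8885244 ]
```

View pics/c5.png

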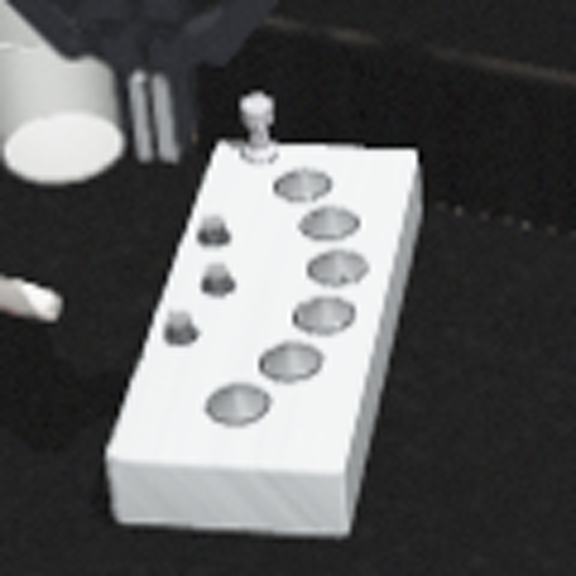

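All six stoppers, from (302,185) to (238,404), are flush with no shadow under the rim. The vents at (213,230), (218,280) and (181,328) still stand, and the block hasn't moved.

```bash
python3 -c "
from rig import *
print(finish_job())"
```

```text
the job is handed in; nothing more can be done
None
```

I pressed all six domed stoppers home in order from the post end with light contact (readings up to about 6 N); in the last picture the vent plugs are still up, the block has not moved and the fingers are clear, and the job is handed in (no verdict was returned).

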